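# Open the sprung light shield and load the blue block under the hold-down arm

### The arm

A 7-joint arm with a two-finger parallel gripper is mounted at the origin on the work surface. World frame = base frame: x ahead of the robot, y to its left, z up, the work surface at z = 0. Lengths are in m, angles in rad, forces in N, time in s.
With the tool pointing down it reaches from about 0.35 to 0.775 m from the base axis. Payload 3.1 kg.
Tool frame: the origin (TCP) lies midway between the tips of the shut fingers; the grasp point (between the pads) lies 19 mm behind it; z points along the fingers, y is the line along which they close (so a half turn about z gives the same grasp; the last joint's range is limited). The gripper opens to 85 mm and grips with 20 to 120 N. Pads are 22 mm wide; open, the fingers measure 114 mm over their backs; the gripper's body (76 mm by 85 mm) begins 54 mm behind the grasp point. The pads swing forward as they close: fully open they stand 13 mm farther back than shut.
Start: joints at [1.231, 0.311, 0.014, 1.512, -0.004, 1.319, -0.027], TCP at [0.161, -0.526, 0.231] pointing down, gripper open.
Joint ranges: [-2.7, 2.7], [-0.3, 1.91], [-1.27, 1.3], [0.12, 2.57], [-1.44, 4.58], [0.2, 2.03], [-3.05, 3.05]. Speed limits (rad/s): [2.79, 2.79, 3.14, 3.14, 3.14, 3.14, 3.14].

### API

Orientations are given as a rotation vector (axis times angle).
In Python, from cell import manip, vision gives the robot as it stands.
- The arm moves only by the shell command python3 -m handwheel 'ROWS' [FORCE]. ROWS is JSON, a list that holds one entry, the list of rows, each a list of 5 numbers: the shift along the tool's x, y, z in mm, then the turn about the tool's z in degrees, then the opening in per cent of the stroke, from 0 (shut) to 100 (fully open). A call has 1 to 12 rows; each row is the pose to reach, as a shift and turn from the pose commanded when the call began, along the tool's axes at that moment; what a row does not reach only later rows make up. A row lasts 1/12 s, in which the tool goes at most 41.7 mm and 7.16 degrees, less where a joint would pass 70% of its speed; a pose out of reach is approached as far as the arm can. A call with a gripper value outside its range is refused whole. The fingers move at their own pace and stop on an object; FORCE is the grip in N (left out, the last holds). Time passes only in rows, so rows that repeat a pose let the fingers close. It gives the time, the measured TCP pose, the force, the opening and the grip force at its end, in the units of the state.
- manip.read_state(): the state, without advancing time (a new reading comes with each control period).
- vision.snapshot(name): name is "scene" or "top" or "wrist"; returns a dict with "pixels" (480x640x3 uint8, red, green, blue), "camera_matrix" (3x3 intrinsics, pixels), "world_from_camera" (4x4, takes a point from camera to world coordinates). Camera axes: x right, y down, z forward; pixel columns grow to the right and rows downward; lengths in m; the calibration is good to about 2 mm. A picture is of the moment at which its call begins. There is no depth.
- manip.hand_in(): hands the job in; it is judged then, once.
The state is a dict: "time_s": time; "q": joint angles; "qd": joint speeds; "effort": joint torques, N m; "eef_pos": TCP position; "ee_rot": TCP orientation; "force": force on the tool from outside, world axes, zero at the start; "wrist_torque": the same for the moment, N m; "gripper_width": finger opening in m; "gripper_force": force on a finger pad.
Only numpy, scipy, OpenCV 4.12 (cv2) and the standard library are available. Lean on these libraries where they do the work, as an engineer would, in place of code of your own. Each camera call takes 0.05 s, during which the arm holds its last target. There are 200 camera calls.

### The job

Pull up the red spring plunger on the colour-check station and slide the grey light shield open until the plunger drops into the second hole and locks the shield open. Then, swinging the black hold-down arm well clear of the nest first if it is in the way, set the blue block flat in the nest and swing the arm back fully over it. Leave the other blocks where they are in the tray, and let go of everything.

Things in the scene. Friction and masses are not known exactly. Their poses are not given: they have to be found in the camera images.
- station: Fixed base plate of the colour-check station, grey, 215 x 290 mm with red edge beams, its deck 12 mm above the table. Its frame (origin on the table; x away from the robot, y to the robot's left, turned by its yaw) is used below as station x, y. The plate spans station x -125..90, y -200..90 mm.
- nest (a point): Middle of the nest's floor (deck level, 12 mm above the table): a black square frame, walls 5 mm high, inside 40 x 40 mm, sides parallel to station x and y, at station x -15, y 45 mm. It stands under the shield while that is closed.
- shield (a joint): Travel of the grey light shield, m: 0 closed, 0.125 end stop; it slides to station -y with 2 N drag. The plunger pin locks it at 0 and at one open place between 0.088 and 0.112 (2 mm play), different each run and hidden: feel for it. With the knob let go past the first hole, the pin rides on the rail and snaps into the second (from either side), and the shield then stops dead.
- shield_top (a point): Middle of the shield's top, 86 mm above the table. The shield is a hood 135 mm (station x) by 150 mm (y), open at its +y end; closed it covers station x -60..75, y -75..75 mm. A flat flange, top 26 mm above the table, runs along its robot side (station x -60..-119) and carries the plunger.
- plunger (a joint): Lift of the spring plunger in m: 0 pin fully down in a hole, 0.008 pin tip riding on the rail, 0.013 upper stop. The spring pulls it down with 7 N at 0 and 10 N at the upper stop. It moves straight up and springs back when let go.
- knob_grip (a point): Middle of the red plunger knob, an upright cylinder of 22 mm diameter, 24 mm high (at rest 46 to 70 mm above the table), on a dark housing of 20 mm diameter whose top is 43 mm above the table. At station x -100, y 57 mm with the shield closed; travels with the shield. The shield's wall is 29 mm from the knob's side.
- clamp (a joint): Angle, rad, of the black hold-down arm, swinging level about an upright post: 0 over the nest (pointing to station -x), 1.6 fully aside (to station +y). Starts anywhere. Stiff hinge (0.05 N m), stays where left. A bar 18 mm wide reaching 75 mm from the pivot, underside 47 and top 55 mm above the table; a block in the nest passes 3 mm under it.
- clamp_pivot (a point): Point on the upright pivot axis of the hold-down arm, 67 mm above the table, at station x 50, y 45 mm.
- clamp_stub (a point): Middle height of the orange upright stub on the arm, 12 mm diameter, 55 to 77 mm above the table (point at 67), 65 mm from the pivot axis. At arm angle 0 it is right over the nest.
- blue_center (a point): Centre of the loose blue block to be loaded, a cube of 32 mm edge, about 35 g, standing in the grey tray. Axes along its edges.
- red_center (a point): Centre of the red block, same size; to be left alone.
- yellow_center (a point): Centre of the yellow block, same size; to be left alone.
- green_center (a point): Centre of the green block, same size; to be left alone.
- tray: Fixed grey tray 138 x 138 mm with walls 14 mm high and 4 mm thick and a floor 4 mm thick, holding the four blocks in a 2 x 2 pattern 62 mm apart in any order.
Not all that is in view belongs to the job. Of the things like the part that bears blue_center, leave any that is brown, pink or purple; of the rest the smaller one is meant.

How it is judged:
On the way, in this order (a step that is already met when the one before it is completed fails the run):
1. the shield is open and locked by the plunger in the second hole (value of joint shield above 0.08 m and value of joint plunger below 0.003 m), for 0.2 s.
2. the blue block lies in the nest while the hold-down arm is still clear of it (horizontal distance between blue_center and nest below 0.006 m and z of blue_center in the frame of nest below 0.0175 m and value of joint clamp above 0.6 rad), for 0.2 s.
At the end, for the whole second after the job is handed in: The shield stands open (more than 80 mm) with the plunger down in the second hole (lift under 3 mm), the blue block rests flat in the nest (centre within 6 mm of the nest's middle, within 1.5 mm of its seated height), and the hold-down arm is back over it (under 0.2 rad) (all of step 1 and horizontal distance between blue_center and nest below 0.006 m and z of blue_center in the frame of nest between 0.012 and 0.0175 m and value of joint clamp below 0.2 rad and linear speed of blue below 0.02 m/s); the robot touches nothing.
It fails at once if another block is shifted by more than 20 mm (distance of any of red_center, yellow_center, green_center from where it was at the start of the episode above 0.02 m).
It also fails if it takes over 72 s, if anything falls off the work surface, if the arm or the gripper's body presses on something with over 40 N, if the wrist force passes 120 N, or if a joint passes its speed limit or range.

## Working session

There is one attempt and no reset: what is moved stays moved. The work goes in short steps, Python scripts to look and compute and a shell command to move; the robot and the scene stay as the last step left them, time stands still between calls to the robot, and variables do not carry over. Pictures are saved under pics/ and viewed, at most 10 in all, crops included, and the job is handed in when it is done.

```bash
ls; mkdir -p pics
cat > h.py <<'E'
import numpy as np, cv2
from cell import manip, vision
from scipy.spatial.transform import Rotation as R
def snap(n,f=None):
    s=vision.snapshot(n); im=np.array(s["pixels"])[:,:,::-1].copy()
    if f: cv2.imwrite(f"pics/{f}.png",im)
    return im,np.array(s["camera_matrix"]),np.array(s["world_from_camera"])
def ray(c,uv,z):
    im,K,T=c; d=T[:3,:3]@np.linalg.solve(K,[uv[0],uv[1],1]); o=T[:3,3]
    return o+d*(z-o[2])/d[2]
def proj(c,p):
    im,K,T=c; q=K@(T[:3,:3].T@(np.array(p)-T[:3,3])); return q[:2]/q[2]
E
python3 - <<'E'
from h import *
a=snap("scene","s0");b=snap("top","t0")
for c in(a,b): print(c[1].round(1).tolist(),c[2].round(3).tolist())
s=manip.read_state();print(s)
cv2.imwrite("pics/st0.png",np.vstack([cv2.resize(a[0],(400,300)),cv2.resize(b[0],(400,300))]))
E
```

```text
pics
[[524.6, 0.0, 314.7], [0.0, 524.6, 236.2], [0.0, 0.0, 1.0]] [[0.607, 0.605, -0.515, 0.969], [0.795, -0.474, 0.379, -0.413], [-0.015, -0.639, -0.769, 0.714], [0.0, 0.0, 0.0, 1.0]]
[[559.5, 0.0, 316.5], [0.0, 559.5, 239.5], [0.0, 0.0, 1.0]] [[0.006, -0.994, 0.111, 0.45], [-0.999, -0.002, 0.033, -0.13], [-0.032, -0.111, -0.993, 1.036], [0.0, 0.0, 0.0, 1.0]]
{'time_s': 0.1, 'q': array([ 1.23127577,  0.31168892,  0.01397266,  1.51293258, -0.00438869,
        1.31921189, -0.02720536]), 'qd': array([-1.75512923e-03, -2.14695770e-03,  3.18015155e-05, -3.94122403e-03,
       -5.29899686e-04,  4.61973696e-04,  1.61447349e-03]), 'effort': array([ 6.32976171e-04, -3.80856764e+01,  1.46533647e-01, -2.31242770e+01,
        1.22653079e-02,  8.04199604e-03, -2.50912524e-05]), 'eef_pos': array([ 0.16121125, -0.52513653,  0.23029146]), 'ee_rot': array([-3.10465871e+00, -4.65911255e-01,  6.64669908e-04]), 'force': array([-0.40879207, -0.71056672,  0.25658981]), 'wrist_torque': array([-0.04469153,  0.00393298, -0.03464649]), 'gripper_force': 0.0, 'gripper_width': 0.08533815758362283}
```

View pics/t0.png

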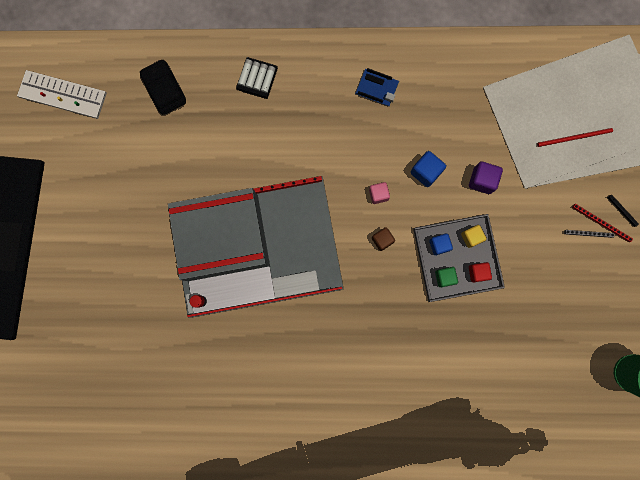

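View pics/s0.png

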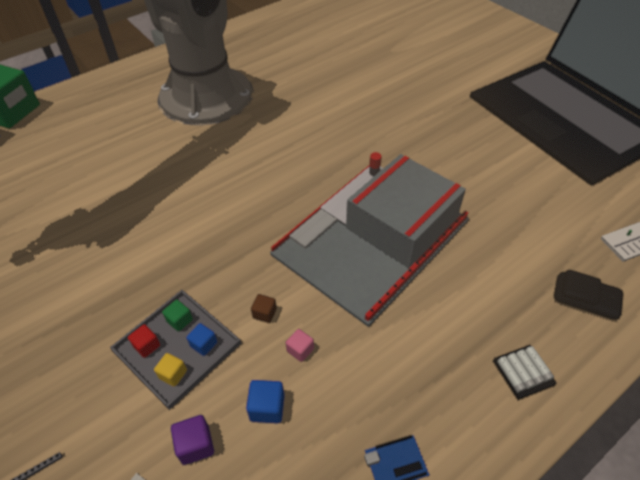

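The top view shows the station: knob about (197,300), shield top spanning (170,205)–(265,275), plate corners about (322,177), (343,289) and (187,317). The tray is at right, with the small blue block at (442,244). The bigger blue cube at (428,168) is a decoy. The hold-down arm is hidden under the hood.

```bash
cat >> h.py <<'E'
def blobs(c,col,amin=25):
    h=cv2.cvtColor(c[0],cv2.COLOR_BGR2HSV);H,S,V=[h[...,i].astype(int) for i in range(3)]
    m={'red':((H<8)|(H>172))&(S>150)&(V>60),'blue':(H>100)&(H<125)&(S>140)&(V>50),'orange':(H>=8)&(H<=18)&(S>190)&(V>120)}[col].astype(np.uint8)
    n,l,st,ce=cv2.connectedComponentsWithStats(m)
    return [(st[i,4],ce[i].round(1).tolist(),st[i,:4].tolist(),cv2.minAreaRect(np.argwhere(l==i)[:,::-1].astype(np.float32))) for i in range(1,n) if st[i,4]>=amin]
def tri(c1,u1,c2,u2):
    A=[];b=[]
    for c,u in((c1,u1),(c2,u2)):
        d=ray(c,u,0)-c[2][:3,3];d/=np.linalg.norm(d);P=np.eye(3)-np.outer(d,d);A.append(P);b.append(P@c[2][:3,3])
    x=np.linalg.lstsq(np.vstack(A),np.hstack(b),rcond=None);return x[0],np.linalg.norm(np.vstack(A)@x[0]-np.hstack(b))
E
python3 - <<'E'
from h import *
a=snap("scene");b=snap("top")
for n,c in(('S',a),('T',b)):
    for col in('red','blue'):
        for x in blobs(c,col): print(n,col,x[0],x[1],x[2],[np.round(v,1) for v in x[3]])
for uv in [(322,177),(343,289),(187,317)]: print(ray(b,uv,.012).round(4))
E
```

```text
S red 128 [374.9, 159.5] [370, 152, 11, 16] [array([375.1, 159.6]), array([ 9.4, 15.1]), np.float64(5.7)]
S red 283 [380.2, 179.3] [354, 156, 54, 47] [array([380.5, 179. ]), array([ 4.2, 68.9]), np.float64(48.9)]
S red 329 [431.3, 209.9] [406, 184, 54, 52] [array([432.3, 208.8]), array([ 4.2, 71.4]), np.float64(45.0)]
S red 132 [290.4, 231.8] [272, 208, 48, 42] [array([295.3, 228.2]), array([ 3.2, 62.4]), np.float64(50.0)]
S red 689 [412.3, 269.3] [366, 212, 102, 108] [array([416.2, 264.8]), array([  6. , 146.4]), np.float64(43.7)]
S red 613 [143.7, 340.2] [128, 324, 32, 33] [array([144. , 340.3]), array([27.2, 24. ]), np.float64(53.1)]
S blue 267 [79.8, 6.4] [67, 0, 24, 16] [array([78.5,  7.5]), array([15., 23.]), np.float64(90.0)]
S blue 128 [110.5, 2.4] [100, 0, 28, 8] [array([113.5,   3.5]), array([ 7., 27.]), np.float64(90.0)]
S blue 888 [46.6, 72.5] [24, 57, 46, 33] [array([46.2, 72.4]), array([23.1, 40.6]), np.float64(69.7)]
S blue 564 [201.5, 338.8] [187, 324, 30, 31] [array([201.8, 338.8]), array([24.7, 24. ]), np.float64(45.0)]
S blue 1308 [265.2, 401.0] [247, 381, 36, 41] 
[... 724 characters left out ...]
271.7] [472, 262, 20, 20] [array([481.5, 271.6]), array([17.7, 17.4]), np.float64(79.7)]
T red 308 [264.2, 301.5] [187, 287, 155, 30] [array([264. , 301.5]), array([  1.9, 156.7]), np.float64(79.6)]
T red 131 [196.0, 300.8] [190, 295, 14, 12] [array([196.5, 300.5]), array([11., 13.]), np.float64(90.0)]
T blue 631 [376.9, 86.9] [355, 69, 44, 37] [array([376.7,  86.9]), array([36.5, 26.4]), np.float64(20.3)]
T blue 595 [429.5, 166.7] [414, 151, 32, 32] [array([429.4, 166.6]), array([24.9, 24.7]), np.float64(41.6)]
T blue 301 [441.8, 243.4] [432, 234, 21, 20] [array([441.8, 243.4]), array([17.7, 17.1]), np.float64(71.6)]
[ 0.6825 -0.1058  0.012 ]
[ 0.4745 -0.1451  0.012 ]
[0.422  0.1398 0.012 ]
```

```bash
cat >> h.py <<'E'
def tool_shift(target,yaw):
    """rows needed: shift in tool axes (mm), turn (deg) so TCP->target, tool x yaw -> yaw (mod 180)"""
    s=manip.read_state();Rm=R.from_rotvec(s["ee_rot"]).as_matrix()
    y0=np.degrees(np.arctan2(Rm[1,0],Rm[0,0]));t=(y0-yaw+90)%180-90
    return (Rm.T@(np.array(target)-s["eef_pos"])*1000).round(1),round(t,1),s["eef_pos"].round(4),round(y0,2)
E
python3 - <<'E'
from h import *
from scipy.optimize import least_squares
a=snap("scene");b=snap("top")
# (station pt, pixel, cam) points
pts=[((-125,-200),(343,289)),((-125,90),(187,317)),((90,-200),(322,177))]
W=[ray(b,uv,.012)[:2] for _,uv in pts]
def f(p):
    c,s=np.cos(p[2]),np.sin(p[2])
    return np.hstack([np.array([[c,-s],[s,c]])@(np.array(q)/1000)+p[:2]-w for (q,_),w in zip(pts,W)])
r=least_squares(f,[.5,0,.18]);p=r.x;print(p.round(4),np.degrees(p[2]).round(2),(r.fun*1e3).round(1))
c,s=np.cos(p[2]),np.sin(p[2]);Q=np.array([[c,-s],[s,c]])
st=lambda x,y:Q@(np.array([x,y])/1000)+p[:2]
k,e=tri(a,(374.9,159.5),b,(196,300.8));print("knob tri",k.round(4),e.round(4),"pred",st(-100,57).round(4), "top ray z60",ray(b,(196,300.8),.06).round(4))
# stripes ends on shield top 86: 
for u in [(210.6,203.3),(220,262.9)]: print("stripe",(Q.T@(ray(b,u,.086)[:2]-p[:2])).round(4))
k,e=tri(a,(201.5,338.8),b,(441.8,243.4));print("blue",k.round(4),e.round(4))
k,e=tri(a,(143.7,340.2),b,(481.5,271.7));print("red",k.round(4),e.round(4))
for cam in(b,):
  for x in blobs(cam,'blue')+blobs(cam,'red'):
    q=np.array([ray(cam,u,.036)[:2] for u in cv2.boxPoints(x[3])]);
    if 200<x[0]<320: v=q[1]-q[0];w=q[2]-q[1];print(x[1],q.mean(0).round(4),np.degrees(np.arctan2(v[1],v[0])).round(1),np.linalg.norm(v).round(4),np.linalg.norm(w).round(4))
crop=cv2.resize(b[0][200:310,400:520],(720,660)[:2],interpolation=cv2.INTER_CUBIC)
kc=cv2.resize(b[0][165:325,160:350],(760,640)[:2])
cv2.imwrite("pics/c1.png",cv2.resize(np.hstack([cv2.resize(kc,(400,340)),cv2.resize(crop,(390,340))]),None,fx=1,fy=1))
E
```

```text
[0.5603 0.0742 0.1804] 10.33 [-1.3  0.1 -0.9  0.5  2.2 -0.6]
knob tri [0.4508 0.1121 0.0564] 0.0017 pred [0.4517 0.1123] top ray z60 [0.4515 0.1122 0.06  ]
stripe [0.0603 0.0003]
stripe [-0.0448  0.0001]
blue [ 0.5577 -0.3236  0.0203] 0.0003
red [ 0.5069 -0.3932  0.0205] 0.0009
[441.8, 243.4] [ 0.556  -0.3209] -71.3 0.0306 0.0316
[575.1, 136.9] [ 0.7505 -0.5642] -78.4 0.1357 0.0072
[287.3, 183.9] [ 0.6634 -0.0429] -79.3 0.1257 0.0103
[481.5, 271.7] [ 0.5059 -0.3898] -79.4 0.0308 0.0312
[264.2, 301.5] [ 0.4509 -0.0038] -79.3 0.2798 0.0034
```

View pics/c1.png

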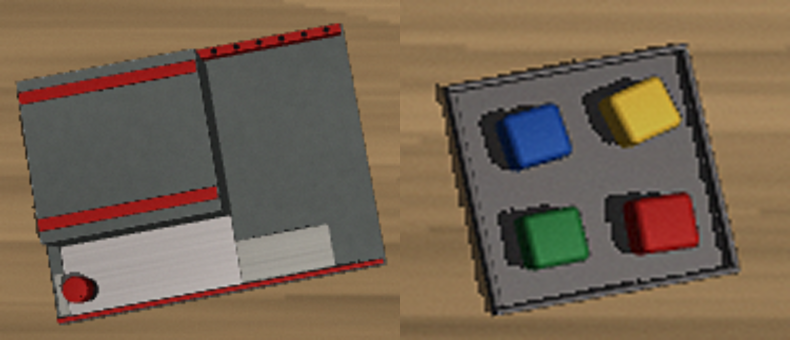

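The crop shows the station with the knob lower left. In the tray, blue is upper left, yellow upper right, green lower left and red lower right. The measured points agree with the given sizes to about 2 mm. Next I go above the knob.

Run:
```python
from h import *
print(tool_shift([.4512,.1122,.14],10.5))
```

```text
(array([ 464.3, -524.5,   91.3]), np.float64(6.6), array([ 0.1613, -0.5256,  0.231 ]), np.float64(17.07))
```

```bash
python3 -m handwheel '[[[32,-25,5,1,100],[64,-50,10,2,100],[96,-75,15,3,100],[128,-100,20,4,100],[160,-125,25,5,100],[192,-150,30,6,100],[224,-175,35,6.6,100],[256,-200,40,6.6,100],[288,-225,45,6.6,100],[320,-250,50,6.6,100],[345,-280,60,6.6,100],[370,-310,65,6.6,100]]]'
python3 - <<'E'
from h import *
print(tool_shift([.4512,.1122,.11],10.5))
E
```

```text
time_s: 1.3
eef_pos: [0.4246, -0.119, 0.1657]
ee_rot: [-3.128, -0.287, 0.0]
force: [0.2, -0.5, -0.5]
gripper_width: 0.0855
gripper_force: 0.0
(array([  68.2, -222.5,   55.7]), np.float64(-0.0), array([ 0.4246, -0.119 ,  0.1657]), np.float64(10.47))
```

```bash
python3 -m handwheel '[[[8,-35,5,0,100],[18,-70,10,0,100],[28,-105,20,0,100],[38,-140,30,0,100],[50,-170,40,0,100],[60,-200,50,0,100],[68,-222.5,55,0,100],[68,-222.5,55,0,100],[68,-222.5,55,0,100]]]'
python3 - <<'E'
from h import *
print(tool_shift([.4512,.1122,.04],10.5))
c=snap("wrist","w1");print(c[2].round(3).tolist());
for x in blobs(c,'red'):print(x[:3])
print(proj(c,[.4512,.1122,.07]))
E
```

```text
time_s: 2.05
eef_pos: [0.4502, 0.1119, 0.111]
ee_rot: [-3.127, -0.293, 0.001]
force: [0.1, -1.0, -0.8]
gripper_width: 0.0855
gripper_force: 0.0
(array([ 1.1, -0.1, 71. ]), np.float64(0.2), array([0.4502, 0.1119, 0.111 ]), np.float64(10.69))
[[0.186, -0.933, -0.308, 0.53], [-0.983, -0.177, -0.057, 0.126], [-0.001, 0.314, -0.95, 0.253], [0.0, 0.0, 0.0, 1.0]]
(np.int32(6915), [439.9, 169.8], [279, 159, 325, 22])
(np.int32(3302), [415.6, 262.9], [271, 235, 369, 48])
[310.65385386 268.57308779]
```

View pics/w1.png

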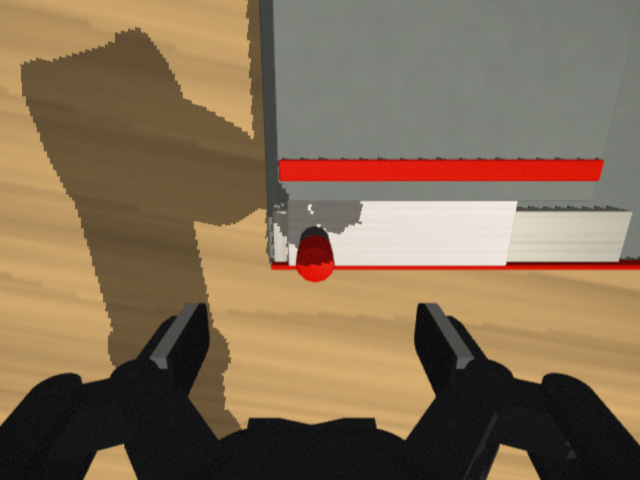

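The wrist view shows the knob top at about (315,270), against a predicted (311,269), and it is centred between the pads at (185..440). Next I go down and grip it.

```bash
python3 -m handwheel '[[[0.5,0,20,0,70],[1,0,40,0,70],[1,0,60,0,70],[1,0,70,0,70],[1,0,70,0,0],[1,0,70,0,0],[1,0,70,0,0],[1,0,70,0,0],[1,0,70,0,0],[1,0,70,0,0],[1,0,70,0,0],[1,0,70,0,0]]]' 40; python3 -m handwheel '[[[0,0,-2,0,0],[0,0,-5,0,0],[0,0,-8,0,0],[0,0,-11,0,0],[0,0,-11.5,0,0],[0,0,-11.5,0,0]]]'
```

```text
time_s: 3.1
eef_pos: [0.4527, 0.1104, 0.0425]
ee_rot: [3.128, 0.286, 0.004]
force: [-0.8, -1.4, 5.8]
gripper_width: 0.0206
gripper_force: 39.5
time_s: 3.6
eef_pos: [0.4525, 0.1103, 0.0526]
ee_rot: [-3.128, -0.286, -0.003]
force: [5.3, -1.0, -10.9]
gripper_width: 0.0204
gripper_force: 39.4
```

```bash
python3 -m handwheel '[[[0,4,0,0,0],[0,8,0,0,0],[0,13,0,0,0],[0,18,0,0,0],[0,24,0,0,0],[0,30,0,0,0],[0,36,0,0,0],[0,42,0,0,0],[0,48,0,0,0],[0,50,0,0,0],[0,50,0,0,0]]]'
```

```text
time_s: 4.52
eef_pos: [0.4616, 0.062, 0.0525]
ee_rot: [-3.127, -0.286, -0.003]
force: [5.2, 0.6, -9.9]
gripper_width: 0.0209
gripper_force: 39.6
```

```bash
python3 -m handwheel '[[[0,0,0,0,45],[0,0,0,0,45],[0,0,4,0,45],[0,0,8,0,45],[0,0,8,0,45],[0,5,8,0,45],[0,10,8,0,45],[0,15,8,0,45],[0,20,8,0,45],[0,25,8,0,45],[0,30,8,0,45],[0,34,8,0,45]]]'
```

```text
time_s: 5.52
eef_pos: [0.466, 0.0313, 0.0447]
ee_rot: [-3.123, -0.289, 0.001]
force: [-2.2, 8.2, -0.0]
gripper_width: 0.0385
gripper_force: 4.1
```

```bash
python3 -m handwheel '[[[0,2,0,0,45],[0,4,0,0,45],[0,6,0,0,45],[0,8,0,0,45],[0,10,0,0,45],[0,12,0,0,45],[0,12,0,0,45]]]'
```

```text
time_s: 6.1
eef_pos: [0.4689, 0.0161, 0.0447]
ee_rot: [-3.128, -0.287, 0.001]
force: [-1.4, 1.9, -0.6]
gripper_width: 0.0385
gripper_force: 1.3
```

```bash
python3 -m handwheel '[[[0,2,0,0,45],[0,4,0,0,45],[0,6,0,0,45],[0,6,0,0,45]]]'
```

```text
time_s: 6.43
eef_pos: [0.4702, 0.0085, 0.0448]
ee_rot: [3.127, 0.284, -0.0]
force: [-0.3, 0.8, -1.1]
gripper_width: 0.0385
gripper_force: 0.4
```

```bash
python3 -m handwheel '[[[0,2,0,0,45],[0,4,0,0,45],[0,5,0,0,45],[0,5,0,0,45]]]'
```

```text
time_s: 6.77
eef_pos: [0.471, 0.0046, 0.0448]
ee_rot: [3.128, 0.286, -0.0]
force: [-1.5, 0.8, -1.0]
gripper_width: 0.0387
gripper_force: 0.4
```

```bash
python3 -m handwheel '[[[0,2,0,0,45],[0,4,0,0,45],[0,6,0,0,45]]]'
```

```text
time_s: 7.02
eef_pos: [0.4712, 0.0038, 0.0447]
ee_rot: [-3.122, -0.29, 0.001]
force: [-3.1, 12.7, 0.7]
gripper_width: 0.0385
gripper_force: 6.0
```

```bash
python3 -m handwheel '[[[0,-6,0,0,45],[0,-8,0,0,60],[0,-8,0,0,60],[0,-8,-20,0,70],[0,-8,-50,0,80],[0,-8,-80,0,80],[-30,-40,-100,0,80],[-60,-80,-120,0,80],[-60,-120,-120,0,80],[-60,-150,-120,0,80],[-60,-160,-120,0,80]]]'
python3 - <<'E'
from h import *
a=snap("scene","s2");b=snap("top","t2")
for n,c in(('S',a),('T',b)):
    for x in blobs(c,'red',60)+blobs(c,'orange',15): print(n,x[:3])
cv2.imwrite("pics/c2.png",np.hstack([cv2.resize(a[0][130:330,250:490],(420,350)),cv2.resize(b[0][160:330,150:360],(378,350))[:, :378]]))
E
```

```text
time_s: 7.93
eef_pos: [0.3827, 0.1515, 0.1666]
ee_rot: [-3.125, -0.297, -0.007]
force: [0.2, 0.0, 0.4]
gripper_width: 0.0685
gripper_force: 0.0
S (np.int32(193), [345.3, 184.2], [335, 162, 39, 35])
S (np.int32(338), [342.2, 212.2], [313, 187, 61, 51])
S (np.int32(690), [414.3, 267.2], [366, 211, 102, 109])
S (np.int32(410), [394.7, 246.1], [366, 217, 60, 58])
S (np.int32(611), [143.7, 340.1], [128, 324, 32, 33])
T (np.int32(302), [574.9, 137.0], [538, 128, 75, 19])
T (np.int32(472), [266.5, 192.8], [225, 183, 85, 21])
T (np.int32(233), [196.5, 200.9], [170, 194, 54, 15])
T (np.int32(200), [602.9, 222.5], [574, 204, 59, 38])
T (np.int32(485), [277.3, 252.3], [235, 242, 86, 21])
T (np.int32(308), [481.5, 271.7], [472, 262, 20, 20])
T (np.int32(126), [251.8, 290.5], [246, 285, 13, 12])
T (np.int32(309), [264.4, 301.5], [187, 287, 155, 30])
T (np.int32(34), [184.2, 251.6], [181, 249, 7, 6])
```

View pics/c2.png

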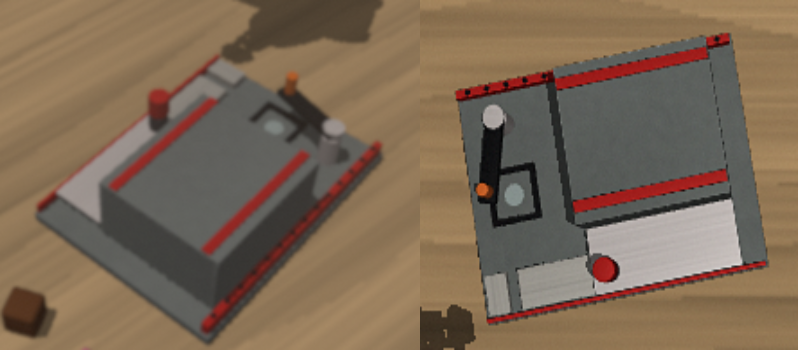

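The plunger and hood have moved. In the right-hand (top) half of the crop the knob is at (604,270), the nest at (515,195), and the arm is partly over the nest with its orange stub at (484,190), top pixel (184,252). Next I check the shield travel, knob height and arm angle.

```bash
cat >> h.py <<'E'
P0=np.array([.5603,.0742]);YAW=np.radians(10.5);Q=np.array([[np.cos(YAW),-np.sin(YAW)],[np.sin(YAW),np.cos(YAW)]])
st=lambda x,y:Q@(np.array([x,y])/1000)+P0
ist=lambda w:(Q.T@(np.array(w)[:2]-P0)*1000).round(1)
E
python3 - <<'E'
from h import *
a=snap("scene");b=snap("top")
for u,v in [((210.6,203.3),(266.5,192.8)),((219.8,262.9),(277.3,252.3))]: print("travel",np.linalg.norm(ray(b,v,.086)-ray(b,u,.086)).round(4))
h=cv2.cvtColor(a[0],cv2.COLOR_BGR2HSV);H,S,V=[h[...,i].astype(int) for i in range(3)]
m=((H<8)|(H>172))&(S>150)&(V>60);m[:,:334]=0;m[:,347:]=0;m[:178]=0;m[204:]=0
i=np.argwhere(m);print("knobpix",len(i),i.mean(0),i.min(0),i.max(0))
k,e=tri(a,i.mean(0)[::-1],b,(251.8,290.5));print("knob",k.round(4),e.round(4),ist(k))
s=ray(b,(184.2,251.6),.072);print("stub",s.round(4),ist(s))
v=ist(s)-np.array([50,45]);print(np.hypot(*v),"angle",np.arctan2(v[1],-v[0]))
Hm=(H>=6)&(H<=22)&(S>150)&(V>90);Hm[:165]=0;Hm[190:]=0;Hm[:,:405]=0;Hm[:,:]=Hm
i=np.argwhere(Hm[:,:425]);print(len(i),i.mean(0) if len(i) else 0)
if len(i):print(tri(a,i.mean(0)[::-1],b,(184.2,251.6)))
E
```

```text
travel 0.0987
travel 0.1001
knobpix 144 [187.89583333 340.13194444] [181 335] [196 346]
knob [0.4694 0.014  0.0576] 0.0016 [-100.4  -42.6]
stub [0.5366 0.1325 0.072 ] [-12.6  61.7]
64.7892738036166 angle 0.2607018150916147
63 [176.77777778 415.84126984]
(array([0.53619247, 0.13299434, 0.06441848]), np.float64(0.0026624176445274954))
```

Knob height is 57.6 mm, against 56.4 mm at rest, so the shield is locked at about 0.0995 m. The arm stands at 0.26 rad and its stub is 64.8 mm from the pivot, as it should be. Next I grip the stub.

Run:
```python
from h import *
print(tool_shift([.5365,.1327,.061],10.5))
```

```text
(array([147.2,  38.9, 104. ]), np.float64(-0.1), array([0.3847, 0.1445, 0.1649]), np.float64(10.42))
```

```bash
python3 -m handwheel '[[[35,10,0,0,50],[70,20,0,0,50],[105,30,10,0,50],[135,36,25,0,50],[147,39,50,0,50],[147,39,80,0,50],[147,39,97,0,50],[147,39,104,0,50],[147,39,104,0,50],[147,39,104,0,0],[147,39,104,0,0],[147,39,104,0,0]]]' 30; python3 -m handwheel '[[[0,0,0,0,0],[0,0,0,0,0],[0,0,0,0,0]]]'
python3 - <<'E'
from h import *
s=manip.read_state();p=s["eef_pos"];v=ist(p)-[50,45];th=np.arctan2(v[1],-v[0]);print(ist(p),np.hypot(*v),th,tool_shift(p,10.5))
Rm=R.from_rotvec(s["ee_rot"]).as_matrix()
r=65
for t in np.linspace(th,1.52,13)[1:]:
    w=np.append(Q@np.array([-r*(np.cos(t)-np.cos(th)),r*(np.sin(t)-np.sin(th))]),0);print((Rm.T@w).round(1))
E
```

```text
time_s: 9.13
eef_pos: [0.5374, 0.1339, 0.0626]
ee_rot: [3.128, 0.286, 0.006]
force: [1.4, -0.9, 0.4]
gripper_width: 0.0106
gripper_force: 29.2
time_s: 9.38
eef_pos: [0.5373, 0.1341, 0.0624]
ee_rot: [3.128, 0.286, 0.006]
force: [0.9, -0.7, 5.5]
gripper_width: 0.0103
gripper_force: 29.7
[-11.7  63.1] 64.30007776045065 0.2853493179078227 (array([0., 0., 0.]), np.float64(-0.1), array([0.5373, 0.1341, 0.0624]), np.float64(10.44))
[ 2.2 -6.3  0. ]
[  5.  -12.4   0. ]
[  8.5 -18.1   0. ]
[ 12.5 -23.4   0. ]
[ 17.  -28.3   0. ]
[ 22.1 -32.7   0.1]
[ 27.5 -36.6   0.1]
[ 33.3 -39.9   0.1]
[ 39.5 -42.6   0.1]
[ 45.8 -44.6   0.1]
[ 52.4 -46.    0.2]
[ 59.  -46.7   0.2]
```

```bash
python3 -m handwheel '[[[2,-6,-1.5,0,0],[5,-12.5,-2,0,0],[8.5,-18,-2,0,0],[12.5,-23.5,-2,0,0],[17,-28,-2,0,0],[22,-32.5,-2,0,0],[27.5,-36.5,-2,0,0],[33.5,-40,-2,0,0],[39.5,-42.5,-2,0,0],[46,-44.5,-2,0,0],[52.5,-46,-2,0,0],[59,-46.5,-2,0,0]]]'; python3 -m handwheel '[[[0,0,0,0,0],[0,0,0,0,40],[0,0,0,0,40],[0,0,-5,0,40],[0,0,-30,0,50],[0,0,-60,0,56],[0,0,-90,0,56],[0,0,-100,0,56]]]'
python3 - <<'E'
from h import *
b=snap("top","t3")
for x in blobs(b,'orange',15)+blobs(b,'blue'): print(x[:3])
print(tool_shift([.5568,-.3222,.12],18.7))
E
```

```text
time_s: 10.38
eef_pos: [0.5852, 0.1897, 0.0625]
ee_rot: [3.126, 0.286, -0.003]
force: [0.4, -6.3, 2.1]
gripper_width: 0.0104
gripper_force: 29.9
time_s: 11.05
eef_pos: [0.5874, 0.1941, 0.1684]
ee_rot: [-3.123, -0.289, -0.014]
force: [1.3, 0.4, -0.4]
gripper_width: 0.0478
gripper_force: 0.0
(np.int32(30), [151.4, 220.6], [148, 218, 7, 6])
(np.int32(629), [376.9, 86.9], [355, 69, 44, 37])
(np.int32(612), [429.3, 167.0], [413, 151, 33, 36])
(np.int32(302), [441.8, 243.5], [432, 234, 21, 21])
(array([-125.6,  502. ,   45.6]), np.float64(-8.1), array([0.5878, 0.1941, 0.1688]), np.float64(10.56))
```

```bash
python3 -m handwheel '[[[-10,40,0,0,56],[-20,80,0,-1,56],[-30,120,0,-2,56],[-40,160,0,-3,56],[-50,200,0,-4,56],[-60,240,0,-5,56],[-70,280,0,-6,56],[-80,320,0,-7,56],[-90,360,0,-8,56],[-100,400,0,-8,56],[-110,440,5,-8,56],[-120,475,15,-8,56]]]'
python3 - <<'E'
from h import *
print(tool_shift([.5568,-.3222,.1],18.7))
b=snap("top")
s=ray(b,(151.4,220.6),.072);v=ist(s)-np.array([50,45]);print(np.hypot(*v),"angle",np.arctan2(v[1],-v[0]))
E
```

```text
time_s: 12.1
eef_pos: [0.5538, -0.3009, 0.1477]
ee_rot: [3.1, 0.503, 0.003]
force: [1.2, 0.1, -0.0]
gripper_width: 0.0478
gripper_force: 0.0
(array([-4. , 21.1, 47.7]), np.float64(-0.3), array([ 0.5538, -0.3009,  0.1477]), np.float64(18.42))
65.6275094758288 angle 1.599751646565847
```

Arm angle is about 1.6 rad, so it is clear. Next I go above blue and refine with the wrist camera.

```bash
python3 -m handwheel '[[[-2,10,15,0,56],[-4,21,30,0,56],[-4,21,45,0,56],[-4,21,45,0,56],[-4,21,45,0,56]]]'
python3 - <<'E'
from h import *
print(tool_shift([.5568,-.3222,.014],18.7))
c=snap("wrist","w2")
for x in blobs(c,'blue'):print(x); q=cv2.boxPoints(x[3]);print(q.round(0).tolist())
for d in ((0,0),(16,16),(16,-16),(-16,16),(-16,-16)):
    t=np.radians(18.7);w=np.array([.5568,-.3222])+np.array([[np.cos(t),-np.sin(t)],[np.sin(t),np.cos(t)]])@np.array(d)/1000
    print(d,proj(c,[*w,.036]).round(0))
E
```

```text
time_s: 12.57
eef_pos: [0.5559, -0.3168, 0.1007]
ee_rot: [-3.096, -0.507, 0.004]
force: [0.4, 0.2, -0.3]
gripper_width: 0.0476
gripper_force: 0.0
(array([-0.7,  5.8, 86.7]), np.float64(-0.1), array([ 0.5559, -0.3168,  0.1007]), np.float64(18.61))
(np.int32(4776), [369.1, 23.6], [315, 0, 117, 66], ((372.9999694824219, 32.49999237060547), (115.99998474121094, 64.99998474121094), 0.0))
[[315.0, 65.0], [315.0, 0.0], [431.0, 0.0], [431.0, 65.0]]
(np.int32(2772), [321.1, 245.5], [296, 217, 52, 58], ((321.5, 245.5), (51.0, 57.0), 0.0))
[[296.0, 274.0], [296.0, 217.0], [347.0, 217.0], [347.0, 274.0]]
(0, 0) [320. 256.]
(16, 16) [294. 231.]
(16, -16) [347. 231.]
(-16, 16) [295. 279.]
(-16, -16) [345. 279.]
```

View pics/w2.png

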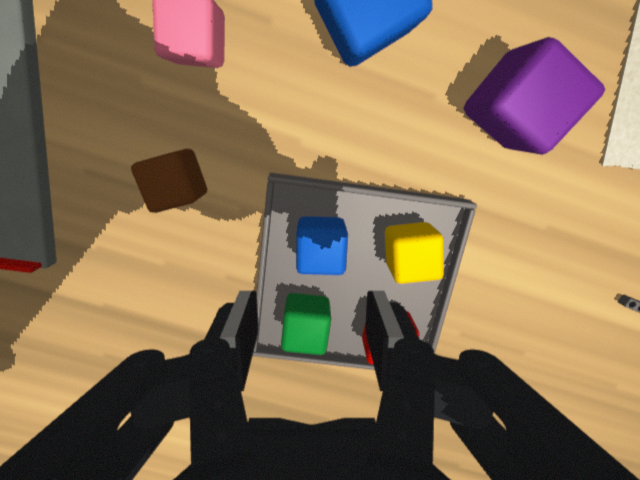

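The wrist view shows the blue block at (296..347, 217..274), square to the tool, and the walls and neighbours are clear of the fingers. I go partway down and then check.

```bash
python3 -m handwheel '[[[0,4,15,0,56],[0,7,30,0,56],[0,7,45,0,56],[0,7,45,0,56],[0,7,45,0,56]]]'
python3 - <<'E'
from h import *
print(tool_shift([.558,-.323,.014],18.7))
c=snap("wrist")
for x in blobs(c,'blue'):print(x[:3])
for d in ((0,0,20),(16,16,4),(16,-16,4),(16,16,36),(16,-16,36),(-16,16,36),(-16,-16,36)):
    t=np.radians(18.7);w=np.array([.558,-.323])+np.array([[np.cos(t),-np.sin(t)],[np.sin(t),np.cos(t)]])@np.array(d[:2])/1000
    print(d,proj(c,[*w,d[2]/1000]).round(0))
E
```

```text
time_s: 13.03
eef_pos: [0.5583, -0.3254, 0.057]
ee_rot: [-3.099, -0.505, 0.002]
force: [0.6, 0.0, -0.2]
gripper_width: 0.048
gripper_force: 0.0
(array([ 0.5, -2.3, 43. ]), np.float64(-0.2), array([ 0.5583, -0.3254,  0.057 ]), np.float64(18.51))
(np.int32(3454), [357.1, 18.7], [308, 0, 114, 53])
(np.int32(4284), [305.5, 272.7], [275, 237, 62, 72])
(0, 0, 20) [306. 272.]
(16, 16, 4) [279. 235.]
(16, -16, 4) [335. 235.]
(16, 16, 36) [273. 256.]
(16, -16, 36) [338. 256.]
(-16, 16, 36) [275. 314.]
(-16, -16, 36) [337. 314.]
```

```bash
python3 -m handwheel '[[[1,-2.5,15,0,56],[1,-2.5,30,0,56],[1,-2.5,40,0,56],[1,-2.5,43,0,56],[1,-2.5,43,0,56],[1,-2.5,43,0,0],[1,-2.5,43,0,0],[1,-2.5,43,0,0],[1,-2.5,43,0,0],[1,-2.5,43,0,0],[1,-2.5,43,0,0]]]' 40;  python3 -m handwheel '[[[0,0,-3,0,0],[0,0,-10,0,0],[0,0,-20,0,0],[0,0,-40,0,0],[0,0,-60,0,0],[0,0,-90,0,0],[0,0,-120,0,0],[0,0,-140,0,0],[0,0,-140,0,0]]]'
python3 - <<'E'
from h import *
w=st(-15,45);print(w,tool_shift([*w,.12],10.5))
c=snap("wrist","w3");s=manip.read_state();Rm=R.from_rotvec(s["ee_rot"]).as_matrix()
for x in blobs(c,'blue'):print(x[:3])
for z in(-23,-7,9):
  print(z,[proj(c,s["eef_pos"]+Rm@np.array([dx,dy,z])/1000).round(0).tolist() for dx,dy in((16,16),(16,-16),(-16,16),(-16,-16))])
E
```

```text
time_s: 14.0
eef_pos: [0.5597, -0.3239, 0.016]
ee_rot: [3.099, 0.504, 0.003]
force: [-0.4, 0.2, 4.7]
gripper_width: 0.0314
gripper_force: 40.6
time_s: 14.75
eef_pos: [0.5622, -0.3245, 0.1617]
ee_rot: [3.094, 0.503, 0.015]
force: [-0.2, -0.9, 0.9]
gripper_width: 0.0311
gripper_force: 40.0
[0.53735058 0.11571294] (array([ 115.5, -425.8,   39.2]), np.float64(8.0), array([ 0.5622, -0.3245,  0.1617]), np.float64(18.46))
(np.int32(5112), [338.9, 35.8], [297, 0, 87, 83])
(np.int32(7050), [311.2, 315.1], [271, 268, 81, 94])
-23 [[350.0, 300.0], [266.0, 300.0], [347.0, 370.0], [269.0, 370.0]]
-7 [[346.0, 281.0], [270.0, 281.0], [344.0, 346.0], [273.0, 346.0]]
9 [[343.0, 266.0], [274.0, 267.0], [341.0, 326.0], [276.0, 327.0]]
```

View pics/w3.png

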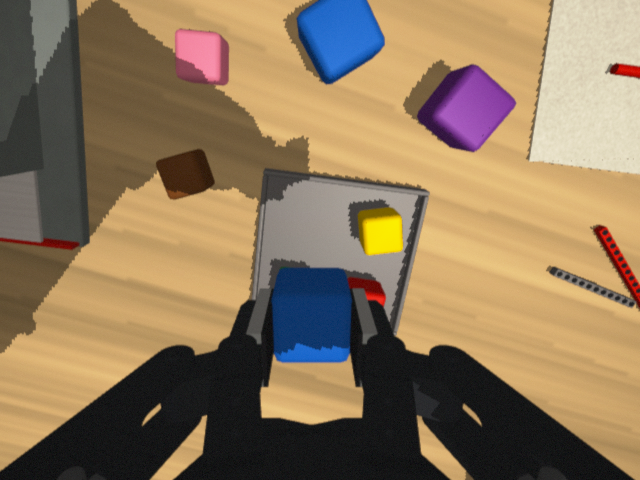

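The wrist view shows blue held between the pads at (271..352, 268..361), centred on the TCP. Yellow and red still stand in the tray. Next I go over the nest and check its position directly.

```bash
python3 -m handwheel '[[[10,-39,0,1,0],[20,-78,0,2,0],[31,-117,0,3,0],[42,-156,0,4,0],[53,-195,0,5,0],[64,-234,0,6,0],[75,-273,0,7,0],[86,-312,0,8,0],[97,-351,0,8,0],[107,-385,0,8,0],[115,-415,0,8,0],[115,-426,0,8,0]]]'
python3 - <<'E'
import re
from h import *
t=cv2.imread("pics/t2.png");b=snap("top")
c=(t,b[1],b[2])
g=cv2.cvtColor(t,cv2.COLOR_BGR2GRAY).astype(int);sub=g[235:275,180:225]
m=(sub<40).astype(np.uint8);i=np.argwhere(m);print(len(i),g[254,203],[g[254,u] for u in range(185,225,2)])
m=(sub>g[254,195]+18)
n,l,stt,ce=cv2.connectedComponentsWithStats(m.astype(np.uint8));
for k in range(1,n):
  if stt[k,4]>20:
    uv=ce[k]+[180,235];w=ray(c,uv,.013);print("disc",stt[k],uv,w.round(4),ist(w))
w=st(-15,45);print(w,tool_shift([*w,.07],10.5))
E
```

```text
time_s: 15.8
eef_pos: [0.5306, 0.1243, 0.1542]
ee_rot: [-3.122, -0.3, 0.003]
force: [-0.5, 0.5, 0.7]
gripper_width: 0.0312
gripper_force: 40.0
474 140 [np.int64(127), np.int64(52), np.int64(58), np.int64(19), np.int64(40), np.int64(86), np.int64(144), np.int64(140), np.int64(141), np.int64(140), np.int64(138), np.int64(131), np.int64(89), np.int64(92), np.int64(14), np.int64(8), np.int64(92), np.int64(91), np.int64(89), np.int64(92)]
disc [ 2 14  6  6 27] [184.11111111 251.51851852] [0.5421 0.1488 0.013 ] [-4.3 76.6]
disc [17 14 11 11 96] [201.88541667 254.125     ] [0.5373 0.1155 0.013 ] [-15.1  44.8]
[0.53735058 0.11571294] (array([ 5.9, 10.4, 84.1]), np.float64(0.6), array([0.5298, 0.1244, 0.1541]), np.float64(11.05))
```

The nest disc measures station (-15.1, 44.8), which matches. Next I go down in stages.

```bash
python3 -m handwheel '[[[3,5,20,0.5,0],[6,10,45,0.5,0],[6,10,70,0.5,0],[6,10,90,0.5,0],[6,10,95,0.5,0],[6,10,95,0.5,0],[6,10,95,0.5,0],[6,10,95,0.5,0]]]'
python3 - <<'E'
from h import *
w=[.5373,.1156]
print(tool_shift([*w,.023],10.5),manip.read_state()["eef_pos"])
E
```

```text
time_s: 16.52
eef_pos: [0.5418, 0.1082, 0.0612]
ee_rot: [-3.13, -0.272, -0.004]
force: [0.3, -0.4, 0.6]
gripper_width: 0.0315
gripper_force: 40.0
(array([-3.3, -8.1, 38.2]), np.float64(-0.6), array([0.5418, 0.1082, 0.0612]), np.float64(9.94)) [0.54181449 0.10822324 0.06116463]
```

```bash
python3 -m handwheel '[[[-1.5,-4,5,-0.5,0],[-3.5,-8,12,-0.5,0],[-3.5,-8,18,-0.5,0],[-3.5,-8,18,-0.5,0],[-3.5,-8,18,-0.5,0],[-3.5,-8,18,-0.5,0]]]'
python3 - <<'E'
from h import *
w=[.5373,.1156]
print(tool_shift([*w,.0245],10.5),manip.read_state()["eef_pos"])
c=snap("wrist","w4")
E
```

```text
time_s: 17.02
eef_pos: [0.5358, 0.1155, 0.0417]
ee_rot: [3.128, 0.287, -0.0]
force: [-0.4, -0.1, -0.6]
gripper_width: 0.0314
gripper_force: 40.0
(array([ 1.5,  0.2, 17.2]), np.float64(-0.0), array([0.5358, 0.1155, 0.0417]), np.float64(10.47)) [0.53583287 0.11552928 0.04172808]
```

View pics/w4.png

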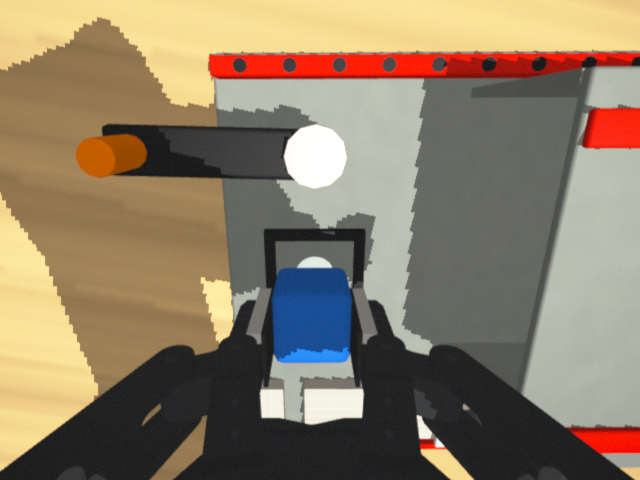

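The wrist view shows the nest frame at (265..365, from row 230) and the block at (271..352), aligned to about 1 mm. The arm lies aside, with its stub at (110,155). Next I lower the block.

```bash
python3 -m handwheel '[[[1,0.7,5,0,0],[1.5,0.7,10,0,0],[1.5,0.7,14,0,0],[1.5,0.7,16,0,0],[1.5,0.7,17,0,0],[1.5,0.7,17.5,0,0],[1.5,0.7,17.5,0,0]]]'
```

```text
time_s: 17.65
eef_pos: [0.5374, 0.1152, 0.0242]
ee_rot: [-3.128, -0.287, 0.0]
force: [0.6, -0.1, -0.3]
gripper_width: 0.0311
gripper_force: 40.1
```

```bash
python3 -m handwheel '[[[0,0,0.5,0,0],[0,0,0.5,0,50],[0,0,0.5,0,50],[0,0,0.5,0,50],[0,0,-5,0,55],[0,0,-20,0,55],[0,0,-45,0,55],[0,0,-75,0,50],[0,0,-105,0,50],[0,0,-105,0,50],[0,0,-105,0,50]]]'
python3 - <<'E'
from h import *
c=snap("wrist","w5");b=snap("top")
for x in blobs(c,'blue')+blobs(b,'blue')+blobs(b,'orange',15):print(x[:3])
t=YAW
for d in ((16,16,12),(16,-16,12),(-16,16,44),(-16,-16,44)):
    print(d,proj(c,[*st(-15+d[0],45+d[1]),d[2]/1000]).round(0))
w=st(50,45+65);print(tool_shift([*w,.063],10.5))
E
```

```text
time_s: 18.57
eef_pos: [0.5391, 0.1159, 0.1319]
ee_rot: [-3.128, -0.287, -0.009]
force: [-0.2, 0.5, -0.0]
gripper_width: 0.0429
gripper_force: 0.0
(np.int32(2309), [311.6, 238.7], [289, 213, 47, 52])
(np.int32(629), [376.9, 86.9], [355, 69, 44, 37])
(np.int32(611), [429.4, 166.9], [413, 151, 33, 36])
(np.int32(254), [200.1, 256.8], [189, 249, 22, 16])
(16, 16, 12) [290. 211.]
(16, -16, 12) [332. 211.]
(-16, 16, 44) [288. 267.]
(-16, -16, 44) [334. 267.]
(array([ 65.8, -65.9,  65.7]), np.float64(-0.0), array([0.5368, 0.1148, 0.1288]), np.float64(10.46))
```

View pics/w5.png

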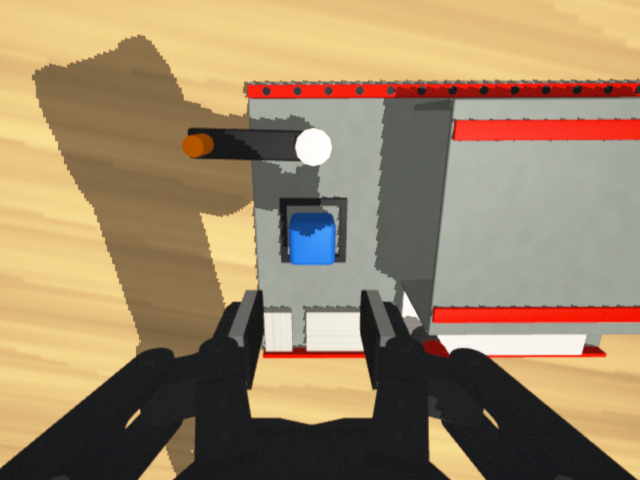

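The wrist view shows blue seated in the nest at (289..336, 213..265), against a predicted (288..334, 211..267). The stub is at (198,146). Next I fetch the stub.

```bash
python3 -m handwheel '[[[22,-22,0,0,50],[44,-44,0,0,50],[66,-66,0,0,50],[66,-66,0,0,50],[66,-66,20,0,50],[66,-66,40,0,50],[66,-66,58,0,50],[66,-66,65,0,50],[66,-66,65,0,50],[66,-66,65,0,50]]]' 30;  python3 - <<'E'
from h import *
p=manip.read_state()["eef_pos"];print(ist(p),p)
E
```

```text
time_s: 19.5
eef_pos: [0.5897, 0.1917, 0.0636]
ee_rot: [3.128, 0.286, -0.003]
force: [0.4, -0.0, 0.1]
gripper_width: 0.0424
gripper_force: 0.0
[ 50.3 110.1] [0.58968971 0.19165295 0.06357614]
```

```bash
python3 -m handwheel '[[[0,0,0,0,0],[0,0,0,0,0],[0,0,0,0,0],[0,0,0,0,0],[0,0,0,0,0]]]' 30; python3 -m handwheel '[[[-8.5,0.5,-1,0,0],[-16.5,2,-1,0,0],[-25,4.5,-1,0,0],[-32.5,8.5,-1,0,0],[-39.5,13,-1,0,0],[-46,18.5,-1,0,0],[-51.5,24.5,-1,0,0],[-56.5,31.5,-1,0,0],[-60,39,-1,0,0],[-63,47,-1,0,0],[-65,55,-1,0,0],[-65.5,63,-1,0,0]]]'; python3 -m handwheel '[[[0,0,0,0,0],[0,0,0,0,0]]]'
python3 - <<'E'
from h import *
p=manip.read_state()["eef_pos"];print(ist(p),p)
E
```

```text
time_s: 19.92
eef_pos: [0.5915, 0.1908, 0.0657]
ee_rot: [3.127, 0.285, 0.004]
force: [0.1, -2.5, 5.1]
gripper_width: 0.0104
gripper_force: 29.4
time_s: 20.92
eef_pos: [0.5315, 0.1199, 0.0652]
ee_rot: [-3.127, -0.292, 0.016]
force: [-8.5, 2.0, 10.7]
gripper_width: 0.01
gripper_force: 31.1
time_s: 21.08
eef_pos: [0.5326, 0.1159, 0.0652]
ee_rot: [3.125, 0.285, -0.015]
force: [-8.1, -2.1, 10.2]
gripper_width: 0.0105
gripper_force: 31.1
[-19.6  46. ] [0.53264643 0.1159013  0.06515814]
```

```bash
python3 -m handwheel '[[[0,0,0,0,30],[0,0,0,0,40],[0,0,-1,0,45],[0,0,-20,0,45],[0,0,-50,0,45],[0,0,-85,0,45],[-30,-20,-115,0,45],[-65,-40,-130,0,45],[-100,-60,-130,0,45],[-100,-60,-130,0,45]]]'
python3 - <<'E'
from h import *
a=snap("scene","s6");b=snap("top","t6")
for x in blobs(b,'orange',15)+blobs(b,'blue')+blobs(b,'red'):
    print(x[:3])
    if x[0]<45: s=ray(b,x[1],.072);v=ist(s)-np.array([50,45]);print(np.hypot(*v),"angle",np.arctan2(v[1],-v[0]))
for u,v in [((210.6,203.3),(266.5,192.8))]: print("shield ref",v)
cv2.imwrite("pics/c6.png",np.hstack([cv2.resize(a[0][130:400,110:490],(420,300)),cv2.resize(b[0][150:330,150:360],(370,317))[:300]]))
E
```

```text
time_s: 21.92
eef_pos: [0.421, 0.1629, 0.1959]
ee_rot: [3.127, 0.3, -0.005]
force: [-1.0, -0.3, 0.4]
gripper_width: 0.0383
gripper_force: 0.0
(np.int32(34), [192.1, 251.4], [189, 249, 7, 6])
64.86485951576554 angle 0.04472324453417736
(np.int32(629), [376.9, 86.9], [355, 69, 44, 37])
(np.int32(601), [429.5, 166.7], [414, 151, 32, 35])
(np.int32(219), [202.1, 255.7], [190, 244, 21, 21])
(np.int32(301), [575.1, 136.9], [538, 128, 75, 19])
(np.int32(52), [315.0, 178.8], [309, 176, 13, 7])
(np.int32(472), [266.5, 192.8], [225, 183, 85, 21])
(np.int32(233), [196.6, 200.9], [170, 194, 54, 15])
(np.int32(200), [602.9, 222.5], [574, 204, 59, 38])
(np.int32(484), [277.5, 252.3], [235, 242, 86, 21])
(np.int32(308), [481.5, 271.7], [472, 262, 20, 20])
(np.int32(127), [251.9, 290.5], [246, 285, 13, 12])
(np.int32(309), [264.4, 301.5], [187, 287, 155, 30])
shield ref (266.5, 192.8)
```

View pics/c6.png

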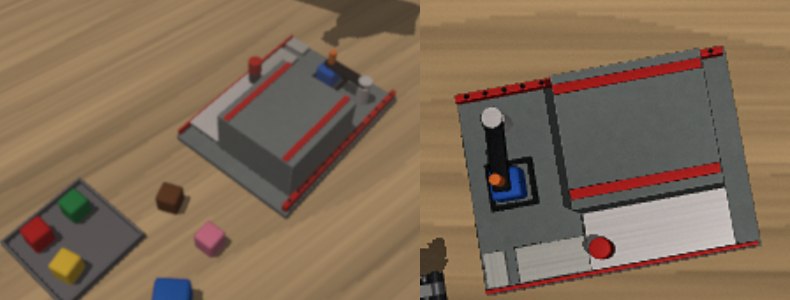

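The final view shows blue in the nest at (508,185) with the arm over it at 0.04 rad. The shield and knob have not moved since locking, the other three blocks are in the tray, and the gripper is clear.

```bash
python3 -c "
from cell import manip
print(manip.hand_in())"
```

```text
the job is handed in; nothing more can be done
None
```

I handed the job in at about 22 s; no verdict came back. My last pictures show the shield open about 99.5 mm with the plunger down, blue in the nest under the arm (about 0.04 rad), the other three blocks still in the tray, and the gripper clear of everything.

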